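# Empty the parts dispenser into the bin

## Robot

A 6-joint arm with a two-finger parallel gripper is mounted at the origin on the work surface. World frame = base frame: x ahead of the robot, y to its left, z up, the work surface at z = 0. Lengths are in m, angles in rad, forces in N, time in s.
With the tool pointing down it reaches from about 0.275 to 0.875 m from the base axis. Payload 12.5 kg.
Tool frame: the origin (TCP) lies at the very end of the fingers, on their centre line; the grasp point (between the pads) lies 19 mm behind it; z points along the fingers, y is the line along which they close (so a half turn about z gives the same grasp; the last joint's range is limited). The gripper opens to 85 mm and grips with 20 to 120 N. Pads are 22 mm wide; open, the fingers measure 114 mm over their backs; the gripper's body (76 mm by 85 mm) begins 54 mm behind the grasp point. The pads swing forward as they close: fully open they stand 13 mm farther back than shut.
Start: joints at [-1.305, 0.351, 1.652, -0, 1.139, -0.085], TCP at [0.189, -0.516, 0.231] pointing down, gripper open.
Joint ranges: [-2.75, 2.75], [-0.79, 2.1], [0.01, 2.65], [-1.57, 4.71], [0.07, 3.14], [-2.87, 2.87]. Speed limits (rad/s): [2.22, 2.22, 2.79, 3.14, 3.14, 3.14].

## Interface

Orientations are given as a 3x3 rotation matrix whose columns are the frame's x, y, z axes.
In Python, from bench import manip gives the robot as it stands. Calls block until the motion is done:
- manip.move_ptp(position, orientation): joint-space move of the TCP to a pose.
- manip.move_l(position, attitude=None, max_speed=0.15): straight line of the TCP; attitude=None keeps the orientation; max_speed is the mean speed in m/s.
- manip.move_j(angles): joint-space move.
- manip.set_gripper(opening, effort=None): opening from 0.0 (shut) to 1.0 (fully open); effort is the grip in N (None keeps the last); returns when the fingers have stopped.
- manip.dwell(seconds).
- manip.inverse_kinematics(position, orientation): joint angles nearest the present ones, or None.
- manip.grab_frame(name): name is "scene" or "side" or "wrist"; returns (picture, depth): 420x560x3 uint8, red, green, blue; 420x560 float32, m along the optical axis (not along the pixel's ray), 0 where there is no reading.
- manip.get_calibration(name): a dict with "camera_matrix" (3x3 intrinsics, pixels), "R" (3x3) and "t" (3): a world point X has camera coordinates R X + t. Camera axes: x right, y down, z forward; pixel columns grow to the right and rows downward; lengths in m; the calibration is good to about 2 mm. The wrist camera is an equidistant fisheye: a pixel r from the principal point sees the ray r / f radians off the axis. A picture is of the moment at which its call begins: read the wrist's pose just before it. get_calibration takes no time and is no camera call; for the wrist camera it gives the pose at the moment of the call.
A pose or a line that the arm cannot do raises manip.Unreachable and nothing moves.
- manip.sign_off(): hands the job in; it is judged then, once.
Trained networks look in the newest picture that a camera, given by its name, has taken for a name from the list of things; names that differ only in an ending like _2 or _b are one class to them, and where a whole thing is asked for, a point or a joint stands for the part that bears it (a point fixed in the world has none). Each returns a list of dicts, best first, with "confidence" (0 to 1); they miss things now and then, are a little off and sometimes report something else, mostly with a low value. They report only what shows in the picture. A call takes as long as a camera call.
- manip.look_for(camera, name): "at" ([x, y, z] in m, in world coordinates, good to about 4 mm: the middle of the surface that is visible of it).
Readings, each from a call of its own:
- manip.current_time(): time.
- manip.current_qpos(): joint angles.
- manip.current_joint_vel(): joint speeds.
- manip.current_joint_torque(): joint torques, N m.
- manip.current_ee_pos(): TCP position.
- manip.current_tcp_rot(): TCP orientation.
- manip.current_force(): force on the tool from outside, world axes, zero at the start.
- manip.current_ft_torque(): the same for the moment, N m.
- manip.current_grip_width(): opening from 0.0 (shut) to 1.0 (fully open).
- manip.current_grip_force(): force on a finger pad.
Only numpy, scipy, OpenCV 4.12 (cv2) and the standard library are available. Lean on these libraries where they do the work, as an engineer would, in place of code of your own. Each camera call takes 0.05 s, during which the arm holds its last target. There are 200 camera calls.

## Task

Stand the blue bin on the bench under the front of the parts dispenser, where it will catch what comes out, and let go of it while the door is still shut. Then swing the dispenser's yellow door wide open by its handle (about 70 degrees or more), so that all four orange motor feet slide off the chute into the bin. Leave the door open and the bin standing there with all four in it, and do not disturb the tape roll, the motor or the screwdriver.

Things in the scene. Friction and masses are not known exactly. Their poses are not given: they have to be found in the camera images.
- dispenser: Grey parts dispenser fixed to the bench. Origin: on the bench under its middle; -x is its front, facing the robot roughly. Body: x -100 to 100 mm, y -117 to 117, z 110 to 290, clear roof. Pedestal 200 wide, x -20 to 110 (6 mm foot plate 250 wide, x -20 to 140), so under the front (x -100 to -20) the bench is free for 110 mm height
- mouth (a point): Centre of the chute's lower lip: middle of the front face (dispenser x -100 mm, y 0), 128 mm above the bench; axes are the dispenser's. The smooth chute inside, 100 mm wide, slopes 34 degrees down to here. Four orange feet lie on it against the shut door and slide out as it opens, landing from under the lip to about 90 mm in front of it
- door (a joint): Angle of the yellow door, rad: 0 shut, stop at 1.9. Door 234 mm wide, 12 thick, z 116 to 286 mm, shut against the front face. Upright hinge at its +y edge (robot's left); the free -y edge swings towards the robot, clockwise from above. No latch; 0.25 N m friction holds it where it is left
- door_hinge (a point): Point on the door's upright hinge axis: 106 mm to -x and 117 mm to +y of the dispenser's origin, 266 mm above the bench. Axes turn with the door: -y runs from hinge to free edge, -x out of the outer face
- door_handle (a point): Grip point on the handle: upright black round bar 12 mm thick, z 180 to 286 mm, axis 40 mm out from the door's outer face, on two 8 mm struts at z 191 and 271. It is 46 mm to -x and 204 mm to -y of the hinge axis in the door's axes; this point is 266 mm above the bench, 20 below the tops of bar and door. Pinch it from above, a finger on each side along the door's y
- bin: Blue open plastic bin, 170 mm (x) by 200 mm (y), 55 high, walls and floor 5, 0.2 to 0.35 kg. Origin at the centre of its underside. A red grip tab is in the middle of its -x wall
- bin_tab (a point): Grip point on the bin's upright red tab: 11 mm thick (bin x), 50 wide (y), from 30 to 85 mm above the underside. This point is on its middle plane, 85.5 mm to -x of the bin's origin, 75 above the underside; axes are the bin's
- foot0: Orange moulded motor foot, a rounded block 34 x 28 x 22 mm with a black dot on top, 25 to 50 g; at first on the chute behind the door. Origin at the centre of its underside
- foot1: Orange moulded motor foot, a rounded block 34 x 28 x 22 mm with a black dot on top, 25 to 50 g; at first on the chute behind the door. Origin at the centre of its underside
- foot2: Orange moulded motor foot, a rounded block 34 x 28 x 22 mm with a black dot on top, 25 to 50 g; at first on the chute behind the door. Origin at the centre of its underside
- foot3: Orange moulded motor foot, a rounded block 34 x 28 x 22 mm with a black dot on top, 25 to 50 g; at first on the chute behind the door. Origin at the centre of its underside
- tape_roll: White roll of tape lying flat, 90 mm across, 24 mm high, a bystander. Origin at the centre of its underside
- motor: Black round fan motor standing shaft up, 90 mm across, 72 mm high, a bystander. Origin at the centre of its underside
- screwdriver: Screwdriver lying on the bench, handle to its -x, a bystander. Origin under its middle, on the bench

How it is judged:
On the way, in this order (a step that is already met when the one before it is completed fails the run):
1. the bin stands upright on the bench under the mouth of the chute (centre within 90 mm of it, seen from above), released, the door still shut (height (world z) of bin below 0.008 m and angle between bin's own z axis and vertical below 0.1 rad and horizontal distance between bin and mouth below 0.09 m and linear speed of bin below 0.02 m/s and contact force between bin and the fingers below 0.1 N and value of joint door below 0.06 rad), for 0.2 s.
2. the door is swung open, past 1.1 rad (value of joint door above 1.1 rad), for 0.2 s.
At the end, for the whole second after the job is handed in: The door stands open by more than 1.1 rad, at rest; the bin stands upright on the bench (tilt under 0.1 rad), its centre within 90 mm of the chute's mouth seen from above; all four orange feet lie at rest inside the bin, below its rim (value of joint door above 1.1 rad and velocity of joint door between -0.05 and 0.05 rad/s and linear speed of bin below 0.02 m/s and height (world z) of bin below 0.008 m and angle between bin's own z axis and vertical below 0.1 rad and horizontal distance between bin and mouth below 0.09 m and x of foot0 in the frame of bin between -0.082 and 0.082 m and y of foot0 in the frame of bin between -0.097 and 0.097 m and z of each of foot0, foot1, foot2, foot3 in the frame of bin below 0.055 m and linear speed of each of foot0, foot1, foot2, foot3 below 0.03 m/s and x of foot1 in the frame of bin between -0.082 and 0.082 m and y of foot1 in the frame of bin between -0.097 and 0.097 m and x of foot2 in the frame of bin between -0.082 and 0.082 m and y of foot2 in the frame of bin between -0.097 and 0.097 m and x of foot3 in the frame of bin between -0.082 and 0.082 m and y of foot3 in the frame of bin between -0.097 and 0.097 m); the robot touches nothing.
It fails at once if the tape roll is moved by more than 30 mm (distance of tape_roll from where it was at the start of the episode above 0.03 m).
It fails at once if the motor is moved by more than 30 mm (distance of motor from where it was at the start of the episode above 0.03 m).
It fails at once if the screwdriver is moved by more than 30 mm (distance of screwdriver from where it was at the start of the episode above 0.03 m).
It also fails if it takes over 64 s, if anything falls off the work surface, if the arm or the gripper's body presses on something with over 40 N, if the wrist force passes 120 N, or if a joint passes its speed limit or range.

## Working session

There is one attempt and no reset: what is moved stays moved. The work goes in short steps, each a Python script; the robot and the scene stay as the last script left them, time stands still between calls to the robot, and variables do not carry over. Pictures are saved under pics/ and viewed, at most 10 in all, crops included, and the job is handed in when it is done.

```bash
mkdir -p pics; ls
python3 - <<'E'
from bench import manip
import cv2
for c in ("scene","side"):
    p,d=manip.grab_frame(c); cv2.imwrite(f"pics/{c}0.png",p[:,:,::-1])
    for n in ("bin","bin_tab","dispenser","door","door_handle","tape_roll","motor","screwdriver"):
        try:
            r=manip.look_for(c,n); print(c,n,[(round(x["confidence"],2),[round(float(v),3) for v in x["at"]]) for x in r[:2]])
        except Exception as e: print(c,n,e)
print(manip.current_time())
E
```

```text
pics
scene bin [(0.66, [0.483, -0.186, 0.008])]
scene bin_tab [(0.66, [0.482, -0.187, 0.005])]
scene dispenser [(0.66, [0.783, 0.014, 0.294])]
scene door [(0.92, [0.688, 0.059, 0.243])]
scene door_handle [(0.69, [0.689, 0.064, 0.237])]
scene tape_roll []
scene motor [(0.86, [0.66, 0.379, 0.03])]
scene screwdriver [(0.74, [0.69, 0.06, 0.238]), (0.62, [0.724, -0.402, 0.018])]
side bin [(0.66, [0.485, -0.19, 0.005])]
side bin_tab [(0.74, [0.48, -0.188, 0.003]), (0.38, [0.684, 0.103, 0.227])]
side dispenser [(0.61, [0.745, 0.11, 0.284]), (0.57, [0.718, -0.39, 0.023])]
side door [(0.87, [0.686, 0.102, 0.222])]
side door_handle [(0.61, [0.686, 0.104, 0.226])]
side tape_roll [(0.66, [0.446, 0.339, 0.022])]
side motor [(0.91, [0.645, 0.403, 0.032]), (0.73, [0.744, 0.107, 0.285])]
side screwdriver [(0.77, [0.716, -0.39, 0.023]), (0.33, [0.643, 0.405, 0.032])]
0.9
```

View pics/scene0.png

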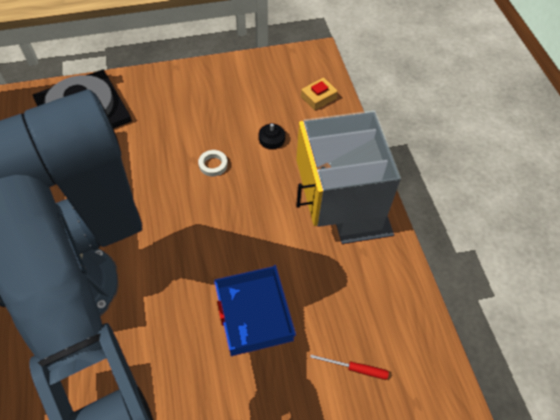

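View pics/side0.png

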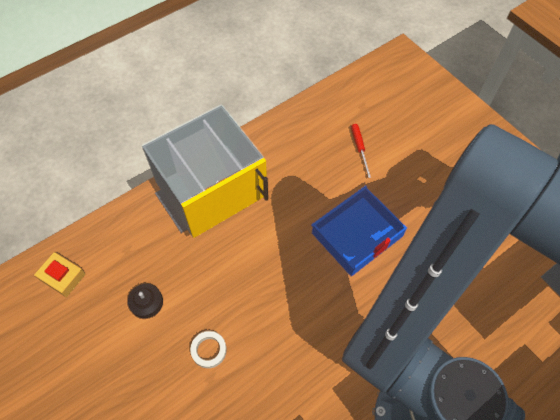

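The scene view shows the bin at about (255,310) with its red tab at (220,310), the yellow door edge running (302,125) to (318,222), and the handle at (303,195). The side view agrees: door (225,195), handle (262,183), tab (383,246). Next I'll segment by colour and depth.

```bash
cat > h.py <<'E'
from bench import manip
import numpy as np, cv2
def cloud(c):
    p,d=manip.grab_frame(c); k=manip.get_calibration(c)
    K,R,t=[np.array(k[n],float) for n in("camera_matrix","R","t")]
    v,u=np.indices(d.shape)
    r=np.stack([(u-K[0,2])/K[0,0],(v-K[1,2])/K[1,1],np.ones(d.shape)],-1)
    X=(r*d[...,None]-t)@R
    X[d<=0]=np.nan
    return p,X,cv2.cvtColor(p,cv2.COLOR_RGB2HSV)
def hue(H,a,b,s=130,v=60): return (H[...,0]>=a)&(H[...,0]<=b)&(H[...,1]>s)&(H[...,2]>v)
def down(yaw):  # tool down, finger line (y) at yaw from world x... y=(cos,sin)
    y=np.array([np.cos(yaw),np.sin(yaw),0]); z=np.array([0,0,-1.]); return np.column_stack([np.cross(y,z),y,z])
E
python3 - <<'E'
from h import *
np.set_printoptions(precision=4,suppress=True)
def rect(P):
    (c,s,a)=cv2.minAreaRect((P[:,:2]*1000).astype(np.float32)); return np.round(c,1),np.round(s,1),round(a,1)
for c in("scene","side"):
    p,X,H=cloud(c)
    with np.errstate(invalid='ignore'):
        near=(X[...,0]>.3)&(X[...,0]<.62)&(X[...,1]<-.02)&(X[...,1]>-.36)
        b=X[hue(H,105,130)&near&(X[...,2]>.045)&(X[...,2]<.062)]
        print(c,"rim",len(b),rect(b))
        red=(hue(H,0,6)|hue(H,172,180))&near&(X[...,2]>.035)&(X[...,2]<.1)
        r=X[red]; print("tab",len(r),np.median(r,0),r.min(0),r.max(0)); 
        tp=r[r[:,2]>r[:,2].max()-.008]; print(" tabtop",len(tp),tp.mean(0),rect(tp) if len(tp)>2 else '')
        yl=hue(H,20,32)&(X[...,2]>.1)&(X[...,2]<.31)&(X[...,0]>.55)
        y=X[yl]; print("door",len(y),rect(y)); 
        top=y[y[:,2]>.279]; print(" top",len(top),rect(top))
        f=y[(y[:,2]<.27)&(y[:,2]>.13)]
        if len(f)>50:
            m=np.median(f,0);
            for _ in range(3):
                vx,vy,x0,y0=cv2.fitLine(f[:,:2].astype(np.float32),cv2.DIST_HUBER,0,.001,.001).ravel(); 
            print(" face line dir",np.degrees(np.arctan2(vx,vy)),x0,y0,f[:,1].min(),f[:,1].max())
        bk=(H[...,2]<60)&(X[...,2]>.2)&(X[...,2]<.295)&(X[...,0]>.58)&(X[...,0]<.72)&(X[...,1]<.1)&(X[...,1]>-.2)
        k=X[bk]; print(" handle",len(k),np.median(k,0)if len(k) else'', rect(k) if len(k)>2 else ''); kt=k[k[:,2]>.278]; print(kt.mean(0) if len(kt) else '')
E
```

```text
scene rim 650 (array([ 480.6, -190. ]), array([172.7, 203.6]), 1.8)
tab 65 [ 0.3937 -0.2025  0.0843] [ 0.3896 -0.2191  0.045 ] [ 0.3987 -0.1712  0.0911]
 tabtop 46 [ 0.3939 -0.1974  0.0861] (array([ 393.9, -195. ]), array([ 8.9, 47.6]), 1.2)
door 1306 (array([679.6,  93.4]), array([238.6,  40.3]), 87.6)
 top 357 (array([693.1,  94.2]), array([235.8,  13.1]), 87.8)
 face line dir 1.8552203 0.68718797 0.077393435 -0.02512118682336529 0.20977442426429158
 handle 238 [ 0.7021 -0.0216  0.2498] (array([681.,  -5.]), array([22.8, 86.3]), 66.1)
[ 0.6779 -0.0087  0.2822]
side rim 597 (array([ 478.1, -185.7]), array([174.5, 204.5]), 2.0)
tab 137 [ 0.3877 -0.184   0.0797] [ 0.3842 -0.2138  0.0355] [ 0.3973 -0.1625  0.0921]
 tabtop 42 [ 0.3907 -0.1848  0.0868] (array([ 390.5, -185.8]), array([10.9, 46.1]), 1.9)
door 3083 (array([708.8,  94.2]), array([229.2,  98.1]), 76.7)
 top 544 (array([691.7,  98.8]), array([232.6,  17.7]), 87.9)
 face line dir 2.0920024 0.68680596 0.12756148 -0.016714790281387414 0.2153660213717977
 handle 0
```

```bash
cat >> h.py <<'E'
th=np.radians(-2.0); xd=np.array([np.cos(th),np.sin(th),0]); yd=np.array([-np.sin(th),np.cos(th),0])
DC=np.array([.6924,.0965,0]); HINGE=DC+.117*yd; MOUTH=DC+.006*xd
tab0=np.array([.393,-.1905,0]); BINT=MOUTH-.05*xd; TABT=BINT-.0855*xd
Z=lambda p,z: np.array([p[0],p[1],z])
E
python3 - <<'E'
from h import *
np.set_printoptions(precision=3,suppress=True)
print(manip.current_tcp_rot())
for a in (0,np.pi):
    print(a,manip.inverse_kinematics(Z(tab0,.16),down(a+np.radians(1.8))),manip.inverse_kinematics(Z(TABT,.06),down(a+th)))
print(HINGE,MOUTH,TABT)
for ph in np.linspace(0,1.5,6):
    c,s=np.cos(-ph),np.sin(-ph); Rz=np.array([[c,-s,0],[s,c,0],[0,0,1]])
    h=HINGE+Rz@(-.046*xd-.204*yd)
    for a in (np.pi/2,-np.pi/2): print(round(ph,2),h,a,manip.inverse_kinematics(Z(h,.25),down(th+a-ph)))
E
```

```text
[[ 0.939  0.344  0.   ]
 [ 0.344 -0.939 -0.   ]
 [-0.     0.    -1.   ]]
0 [-0.558  0.246  2.003 -0.     0.893 -0.589] [ 0.096  0.616  1.717 -0.     0.809  0.131]
3.141592653589793 [-0.558  0.246  2.003 -0.     0.893  2.552] None
[0.696 0.213 0.   ] [0.698 0.096 0.   ] [0.563 0.101 0.   ]
0.0 [0.643 0.011 0.   ] 1.5707963267948966 [-0.055  0.506  1.369 -0.     1.267 -1.591]
0.0 [0.643 0.011 0.   ] -1.5707963267948966 [-0.055  0.506  1.369 -0.     1.267  1.551]
0.3 [0.586 0.036 0.   ] 1.5707963267948966 [-0.018  0.4    1.531 -0.     1.21  -1.254]
0.3 [0.586 0.036 0.   ] -1.5707963267948966 [-0.018  0.4    1.531 -0.     1.21   1.888]
0.6 [0.538 0.076 0.   ] 1.5707963267948966 [ 0.055  0.321  1.646 -0.     1.175 -0.88 ]
0.6 [0.538 0.076 0.   ] -1.5707963267948966 [ 0.055  0.321  1.646 -0.     1.175  2.261]
0.9 [0.505 0.129 0.   ] 1.5707963267948966 [ 0.161  0.279  1.703 -0.     1.16  -0.475]
0.9 [0.505 0.129 0.   ] -1.5707963267948966 [ 0.161  0.279  1.703 -0.     1.16   2.667]
1.2 [0.489 0.19  0.   ] 1.5707963267948966 [ 0.281  0.284  1.696 -0.     1.162 -0.055]
1.2 [0.489 0.19  0.   ] -1.5707963267948966 None
1.5 [0.491 0.252 0.   ] 1.5707963267948966 [ 0.39   0.335  1.625 -0.     1.181  0.354]
1.5 [0.491 0.252 0.   ] -1.5707963267948966 [ 0.39   0.335  1.625 -0.     1.181 -2.787]
```

Run:
```python
from h import *
np.set_printoptions(precision=3,suppress=True)
a=np.radians(1.8)
manip.set_gripper(1.0)
manip.move_ptp(Z(tab0,.17),down(a))
manip.move_l(Z(tab0,.058)); 
manip.set_gripper(0,80); print(manip.current_grip_width(),manip.current_grip_force(),manip.current_time())
manip.move_l(Z(tab0,.085),max_speed=.08)
p,X,H=cloud("scene"); cv2.imwrite("pics/lift.png",p[:,:,::-1])
print(manip.current_force(),manip.current_grip_width(),manip.current_ee_pos())
```

```text
0.11181535925999993 79.01591062545776 4.2417
[-0.431 -0.251 -2.847] 0.11505958996181388 [ 0.393 -0.19   0.085]
```

View pics/lift.png

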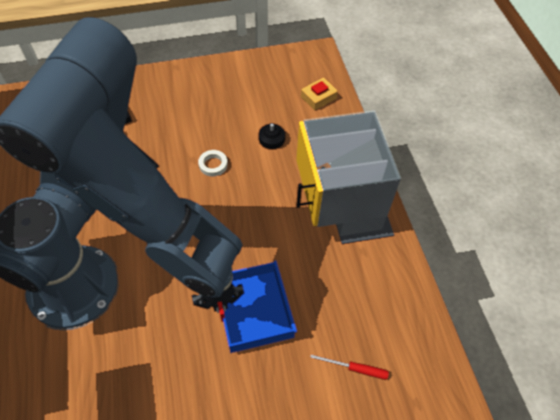

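The gripper holds the tab at about (222,300) and the bin is lifted roughly level. The force reading of about 2.8 N matches its weight. Next I'll carry it to the mouth and set it down.

Run:
```python
from h import *
np.set_printoptions(precision=3,suppress=True)
manip.move_l(Z(TABT,.085),down(th),max_speed=.12)
f0=manip.current_force(); print(f0)
for z in np.arange(.065,.051,-.002):
    manip.move_l(Z(TABT,z),max_speed=.05); f=manip.current_force(); print(round(z,3),f)
    if f[2]>f0[2]+4: break
manip.set_gripper(1.0); manip.dwell(.2)
manip.move_l(Z(TABT,.13),max_speed=.1)
manip.move_l(Z(TABT-.06*xd,.34),max_speed=.2)
p,X,H=cloud("scene"); cv2.imwrite("pics/placed.png",p[:,:,::-1])
p,X,H=cloud("side"); cv2.imwrite("pics/placed_s.png",p[:,:,::-1])
with np.errstate(invalid='ignore'):
    b=X[hue(H,105,130)&(X[...,2]>.045)&(X[...,2]<.065)&(X[...,0]>.5)&(X[...,1]>-.1)]
    print(len(b),cv2.minAreaRect((b[:,:2]*1000).astype(np.float32)),BINT)
    r=X[(hue(H,0,6)|hue(H,172,180))&(X[...,2]>.06)&(X[...,2]<.1)&(X[...,0]<.62)&(abs(X[...,1]-.1)<.06)]; print("tab",len(r),r.mean(0),r[:,2].max(),TABT)
print(manip.current_time())
```

```text
[-0.226  0.673 -3.749]
0.065 [ 0.276 -0.161 -2.852]
0.063 [-0.427  0.303 -2.244]
0.061 [ 0.079  0.851 -2.427]
0.059 [ 0.412  0.528 -2.679]
0.057 [-7.007 -0.552 13.439]
227 ((637.0958251953125, 103.37460327148438), (197.15492248535156, 153.0557861328125), 86.5807876586914) [0.648 0.098 0.   ]
tab 123 [0.56  0.104 0.079] 0.09076755351320921 [0.563 0.101 0.   ]
12.4333
```

View pics/placed_s.png

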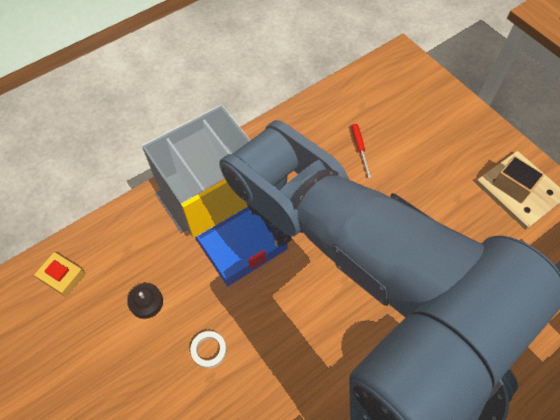

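The bin stands under the door with its tab at (257,259), and the tab measures within 5 mm of target. Next I'll hover over the handle and check the predicted position with the wrist camera.

```bash
cat >> h.py <<'E'
def handle(ph):
    c,s=np.cos(-ph),np.sin(-ph); Rz=np.array([[c,-s,0],[s,c,0],[0,0,1]])
    return HINGE+Rz@(-.046*xd-.204*yd), down(th+np.pi/2-ph)
E
python3 - <<'E'
from h import *
h,R=handle(0)
manip.move_ptp(Z(h-.03*xd,.34),R)
k=manip.get_calibration("wrist"); p,d=manip.grab_frame("wrist")
K=np.array(k["camera_matrix"])
def pr(X):
    c=np.array(k["R"])@X+np.array(k["t"]); n=np.hypot(c[0],c[1]); a=np.arctan2(n,c[2]); return int(K[0,2]+K[0,0]*a*c[0]/n),int(K[1,2]+K[1,1]*a*c[1]/n)
im=p[:,:,::-1].copy()
print(pr(Z(h,.286)),pr(Z(h,.18)),pr(Z(HINGE,.286)),k["t"],manip.look_for("wrist","door_handle"),h)
for q in (pr(Z(h,.286)),pr(Z(h,.18)),pr(Z(DC-.117*yd-.006*xd,.286)),pr(Z(HINGE-.006*xd,.286))): cv2.circle(im,q,2,(255,0,255),-1)
cv2.imwrite("pics/wr.png",im)
E
```

```text
(280, 276) (280, 223) (506, 309) [-0.03238324 -0.65521699  0.29801639] [{'at': [0.685, 0.0683, 0.2373], 'confidence': 0.88}] [0.64339177 0.01115837 0.        ]
```

View pics/wr.png

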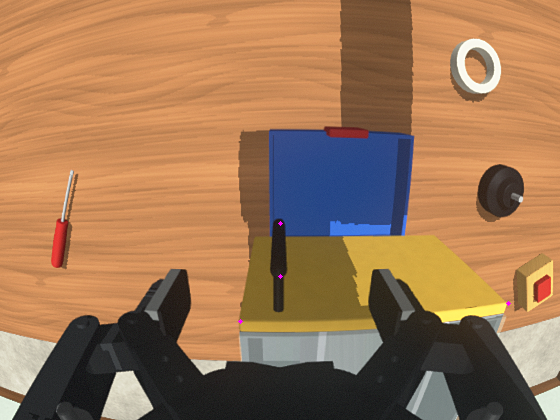

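The predicted points (magenta) sit on the handle bar, top (280,276) and bottom (280,223), and on both door corners. That confirms the geometry, so I'll grip and swing.

Run:
```python
from h import *
np.set_printoptions(precision=2,suppress=True)
h,R=handle(0)
manip.move_l(Z(h,.34)); manip.move_l(Z(h,.249),max_speed=.1)
manip.set_gripper(0,40); print(manip.current_grip_width(),manip.current_grip_force(),manip.current_force())
for ph in np.arange(.14,1.41,.14):
    h,R=handle(ph); manip.move_l(Z(h,.249),R,max_speed=.1); print(round(ph,2),manip.current_force(),manip.current_grip_width(),manip.current_time())
p,X,H=cloud("scene"); cv2.imwrite("pics/open.png",p[:,:,::-1])
```

```text
0.128669138769078 39.11065399646759 [-0.9  -4.25  2.36]
0.14 [-7.86 -4.25  4.34] 0.12589552356477382 16.5833
0.28 [-4.71 -4.81  3.74] 0.12573613434960548 17.025
0.42 [-5.24 -4.3   3.55] 0.12403301479418578 17.4667
0.56 [-5.69 -4.32  3.67] 0.1264155268912047 17.9083
0.7 [-7.1  -3.54  4.81] 0.12892340768423363 18.35
0.84 [-7.71 -2.86  5.31] 0.1258009339204789 18.7917
0.98 [-7.56 -2.43  4.23] 0.126806896114723 19.2333
1.12 [-6.32 -0.09  4.53] 0.125224297257156 19.675
1.26 [-6.26  0.31  4.99] 0.13153982570789685 20.1167
1.4 [-6.28  1.21  4.29] 0.1275761134727108 20.5583
```

View pics/open.png

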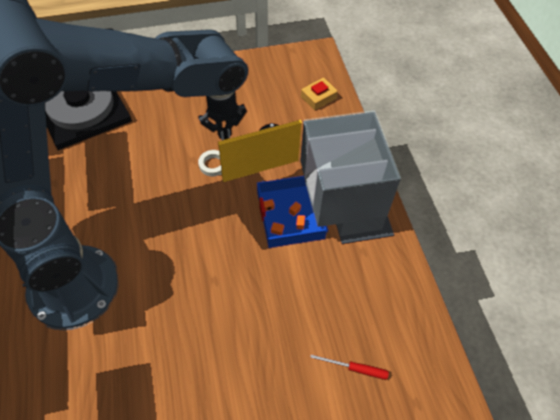

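The door is open about 80° and all four orange feet lie in the bin, at (268,205), (295,209), (301,222) and (278,229). Next I'll release the handle, lift clear and check.

Run:
```python
from h import *
np.set_printoptions(precision=3,suppress=True)
manip.set_gripper(.6); h,R=handle(1.4)
manip.move_l(Z(h,.38),max_speed=.12); manip.move_l(Z(h,.38)+np.array([-.06,.03,0]))
manip.dwell(.5)
p,X,H=cloud("scene"); cv2.imwrite("pics/end.png",cv2.resize(p[100:280,170:410,::-1],None,fx=3,fy=3))
with np.errstate(invalid='ignore'):
    y=X[hue(H,20,32)&(X[...,2]>.279)&(X[...,2]<.3)&(X[...,0]>.45)]; print(cv2.minAreaRect((y[:,:2]*1000).astype(np.float32)))
    b=X[hue(H,105,130)&(X[...,2]>.045)&(X[...,2]<.065)&(X[...,0]>.5)&(X[...,1]>-.1)]; print(cv2.minAreaRect((b[:,:2]*1000).astype(np.float32)))
    n,L,_,_=cv2.connectedComponentsWithStats((hue(H,4,18,150,90)&(X[...,0]>.52)&(X[...,1]>-.05)&(X[...,1]<.22)&(X[...,2]>.012)&(X[...,2]<.1)).astype(np.uint8))
    for i in range(1,n):
        if (L==i).sum()>8: print("foot",(L==i).sum(),np.median(X[L==i],0))
print(manip.current_time(),manip.current_force())
```

```text
((580.30029296875, 195.31710815429688), (229.27748107910156, 19.131458282470703), 6.260680198669434)
((650.8768310546875, 93.91852569580078), (207.01634216308594, 170.92958068847656), 88.17544555664062)
foot 70 [0.59  0.128 0.033]
foot 73 [0.666 0.098 0.032]
foot 72 [0.67  0.05  0.032]
foot 98 [0.6   0.046 0.027]
23.4667 [-0.84  -0.662 -0.358]
```

View pics/end.png

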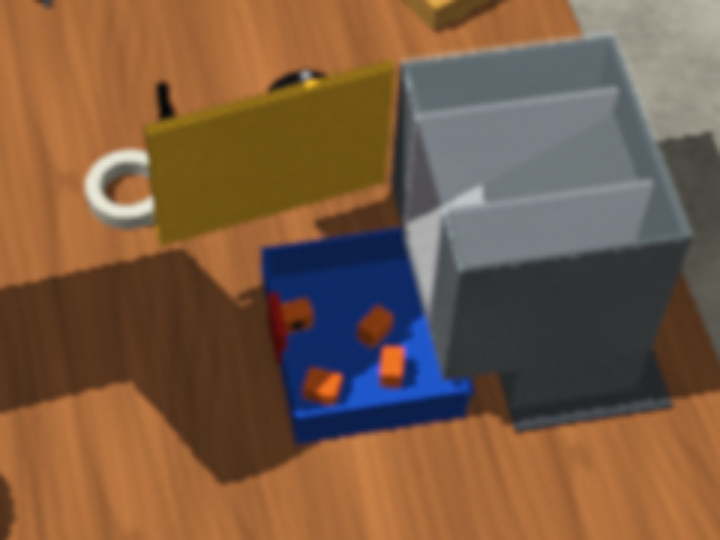

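The crop shows the door open (about 1.4 rad), the gripper clear, and all four feet in the bin: (297,315), (375,325), (392,365) and (323,385). The bin centre measures about 48 mm from the mouth, so I'm handing in.

```bash
python3 -c "
from bench import manip
print(manip.sign_off())"
```

```text
the job is handed in; nothing more can be done
None
```

I handed the job in at about 23.5 s of the 64 s: the bin stands about 48 mm from the chute's mouth with all four feet in it, the door was left open about 1.4 rad (80°), the arm is clear, and the arm went nowhere near the tape roll, motor or screwdriver; the hand-in did not report a verdict.

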